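# Fit the spacer sleeve on the tube carousel

### The arm

A 6-joint arm with a two-finger parallel gripper is mounted at the origin on the work surface. World frame = base frame: x ahead of the robot, y to its left, z up, the work surface at z = 0. Lengths are in m, angles in degrees, forces in N, time in s.
With the tool pointing down it reaches from about 0.4 to 0.825 m from the base axis. Payload 7 kg.
Tool frame: the origin (TCP) lies midway between the tips of the shut fingers; the grasp point (between the pads) lies ctrl.tcp_to_grasp behind it (ctrl.tcp_to_grasp is the distance from the TCP to the grasp point, in m); y points along the fingers, z is the direction in which the jaws open and shut, and the axes are right-handed (so a half turn about y gives the same grasp; the last joint's range is limited). The gripper opens to 88 mm and grips with 3 to 60 N. Pads are 19 mm wide; open, the fingers measure 130 mm over their backs; the gripper's body (78 mm by 193 mm) begins 47 mm behind the grasp point.
Start: joints at [82.111, 20.546, 0.682, 0, -70.136, -16.507], TCP at [0.279, 0.615, 0.227] pointing down, gripper open.
Joint ranges: [-176.03, 176.03], [-82.01, 121.73], [-58.28, 71.71], [-173.87, 95.51], [-174.79, -0.11], [-173.66, 173.66]. Speed limits (degrees/s): [136.94, 136.94, 172.46, 180, 180, 180].

### API

Orientations are given as [roll, pitch, yaw] about the fixed x, y, z axes, in that order (R = Rz(yaw) Ry(pitch) Rx(roll)).
In Python, from plant import ctrl, snapshot, silhouettes gives the robot as it stands.
- The arm moves only by the shell command python3 -m pendant 'ROWS'. ROWS is JSON, a list that holds one entry, the list of rows, each a list of 7 numbers: the shift along the tool's x, y, z in cm, then the turn, a rotation vector about the tool's x, y, z in degrees, then the opening, from 0 (shut) to 1 (fully open). In form: [[[x, y, z, rx, ry, rz, hand], ...]]. A call has 1 to 12 rows; each row shifts and turns the commanded pose from where the row before left it, along the tool's axes as they then stand; what a row does not reach is not made up. A row lasts 1/12 s, in which the tool goes at most 41.7 mm and 7.16 degrees, less where a joint would pass 70% of its speed; a pose out of reach is approached as far as the arm can. A call with a gripper value outside its range is refused whole. The fingers move at their own pace and stop on an object; the grip force is fixed at half the most. Time passes only in rows, so rows that do not move let the fingers close. It gives the time, the measured TCP pose, the force and the opening at its end, in the units of the state.
- ctrl.get_obs(): the state, without advancing time (a new reading comes with each control period).
- snapshot(name): name is "scene" or "top"; returns a dict with "image" (400x640x3 uint8, red, green, blue), "camera_matrix" (3x3 intrinsics, pixels), "eye" and "orientation" of the camera in the world. Camera axes: x right, y down, z forward; pixel columns grow to the right and rows downward; lengths in m; the calibration is good to about 2 mm. A picture is of the moment at which its call begins. There is no depth.
- ctrl.close_job(): hands the job in, once; it reports no verdict.
Trained networks look in a picture, given as the dict that the camera call returned (one of the last four; its "shot" number tells which), for a name from the list of things; names that differ only in an ending like _2 or _b are one class to them, and where a whole thing is asked for, a point or a joint stands for the part that bears it (a point fixed in the world has none). Each returns a list of dicts, best first, with "confidence" (0 to 1); they miss things now and then, are a little off and sometimes report something else, mostly with a low value. They report only what shows in the picture. A call takes as long as a camera call. They do not tell look-alikes from the thing itself.
- silhouettes(picture, thing): "mask" (400x640 bool, what is visible of it) and "bbox" ([left, top, width, height] in pixels, round what is visible of it).
The state is a dict: "clock": time; "joint_pos": joint angles; "qvel": joint speeds; "tau": joint torques, N m; "tool_pos": TCP position; "orientation": TCP orientation; "force": force on the tool from outside, world axes, zero at the start; "moment": the same for the moment, N m; "opening": finger opening in m.
Only numpy, scipy, OpenCV 4.12 (cv2) and the standard library are available. Lean on these libraries where they do the work, as an engineer would, in place of code of your own. Each camera call takes 0.05 s, during which the arm holds its last target.

### The job

Put the tall spacer sleeve over the upright spindle of the round tube carousel so that it stands upright around the spindle, fully down on the carousel's disc. Keep hold of it until it is all the way down, do not let it drop; then let go. Leave the short ring and the wide flat ring where they lie.

Things in the scene. Friction and masses are not known exactly. Their poses are not given: they have to be found in the camera images.
- sleeve_center (a point): Centre (on the axis, half-way up) of the tall spacer sleeve: plain aluminium tube open at both ends, 50 mm outer diameter, 34 mm bore, 55 mm tall, about 160 g, standing loose and upright on the bench; z is its axis. The only tall one of three loose rings that lie mid-bench in any order, at least 30 mm apart.
- spindle_seat (a point): Centre of the fixed tube carousel's disc, on its upper face (32 mm above the bench), where the sleeve's underside must rest; z up. Disc: aluminium, 144 mm diameter, twelve dark pockets. Round steel spindle here: 20 mm diameter, 60 mm tall above the disc, top 10 mm tapered. Left or right of the rings; on the other side stands a block with a square post, 93 mm high: not it.
- short_center (a point): Centre of the short ring (to be left alone): aluminium, 50 mm outer diameter, 34 mm bore, only 20 mm tall, loose on the bench, axis z upright.
- weight_center (a point): Centre of the wide flat ring (to be left alone): steel, 80 mm outer diameter, 54 mm bore, 18 mm tall, 400 g, loose on the bench, axis z upright.
Mind the look-alikes: they are no part of the job. What is meant by the part that bears sleeve_center is not purple or yellow, and is the smaller of those in its own colour.

How it is judged:
By the outcome, as a careful person would: the job done as asked, in the order asked, and still so for the second after the job is handed in, with the robot touching nothing.
It also fails if it takes over 35 s, if anything falls off the work surface, if the arm or the gripper's body presses on something with over 40 N, if the wrist force passes 120 N, or if a joint passes its speed limit or range.

## Working session

There is one attempt and no reset: what is moved stays moved. The work goes in short steps, Python scripts to look and compute and a shell command to move; the robot and the scene stay as the last step left them, time stands still between calls to the robot, and variables do not carry over. Pictures are saved under pics/ and viewed, and the job is handed in when it is done.

```bash
mkdir -p pics; ls; python3 - <<'E'
from plant import ctrl, snapshot, silhouettes
import cv2, numpy as np
print(ctrl.get_obs(), ctrl.tcp_to_grasp)
for n in ["scene","top"]:
    p=snapshot(n); cv2.imwrite(f"pics/{n}0.png",p["image"][:,:,::-1])
    print(n,p["camera_matrix"],p["eye"],p["orientation"],p["shot"])
    for t in ["sleeve_center","short_center","weight_center","spindle_seat"]:
        try:
            for d in silhouettes(p,t): print(n,t,d["confidence"],d["bbox"])
        except Exception as e: print(t,e)
E
```

```text
pics
{'clock': 0.0, 'joint_pos': array([ 8.21086326e+01,  2.05904435e+01,  6.33571796e-01, -1.90593300e-02,
       -7.01360923e+01, -1.65074971e+01]), 'qvel': array([-0.03359085,  0.02378564, -0.11642784,  0.00683529,  0.10652284,
        0.0094421 ]), 'tau': array([-7.85475295e-04, -5.82718956e+01,  2.93055832e+01,  6.99716449e+00,
        6.88796034e-03, -1.61645589e-04]), 'tool_pos': array([0.27865534, 0.61425844, 0.22563569]), 'orientation': array([-8.99057765e+01,  9.23870756e-03,  1.55594652e+02]), 'force': array([ 0.51987418,  0.37936167, -0.07858872]), 'moment': array([-0.0214923 , -0.01915732, -0.05276422]), 'opening': 0.08721368466331152} 0.0188
scene [[415.44197511   0.         315.70248576]
 [  0.         415.44197511 205.56165867]
 [  0.           0.           1.        ]] [ 1.14062786 -0.10815502  0.50531071] [-128.34641907    1.04064266   78.59094243] 1
scene sleeve_center 0.93 [348.5, 222.1, 48.4, 66.4]
scene sleeve_center 0.84 [203.3, 248.6, 35.4, 44.8]
scene sleeve_center 0.81 [274.6, 246.9, 32.0, 48.7]
scene sleeve_center 0.77 [255.0, 195.2, 42.7, 55.8]
scene short_center 0.95 [324.1, 199.3, 26.3, 24.2]
scene weight_center 0.9 [256.2, 169.0, 36.4, 25.2]
scene spindle_seat 0.74 [392.0, 145.1, 71.7, 52.9]
top [[410.41346405   0.         324.12599626]
 [  0.         410.41346405 197.19611342]
 [  0.           0.           1.        ]] [ 0.45267    -0.00916486  0.82212267] [-1.71302719e+02 -7.04379278e-02 -8.84990930e+01] 2
top sleeve_center 0.89 [342.3, 118.2, 24.9, 28.6]
top sleeve_center 0.81 [390.8, 131.5, 29.0, 32.9]
top sleeve_center 0.73 [341.9, 164.5, 36.0, 41.5]
top sleeve_center 0.57 [275.1, 104.3, 36.9, 42.6]
top short_center 0.87 [287.0, 197.9, 23.3, 27.7]
top weight_center 0.64 [328.7, 250.7, 40.5, 41.5]
top spindle_seat 0.7 [152.1, 205.2, 76.6, 73.2]
```

```bash
python3 - <<'E'
import cv2
a=cv2.imread("pics/scene0.png")[130:310,180:490]
cv2.imwrite("pics/scene0c.png",cv2.resize(a,(775,450),interpolation=cv2.INTER_CUBIC))
a=cv2.imread("pics/top0.png")[80:320,130:450]
cv2.imwrite("pics/top0c.png",cv2.resize(a,(800,600),interpolation=cv2.INTER_CUBIC))
E
```

```text
(no output)
```

View pics/scene0c.png

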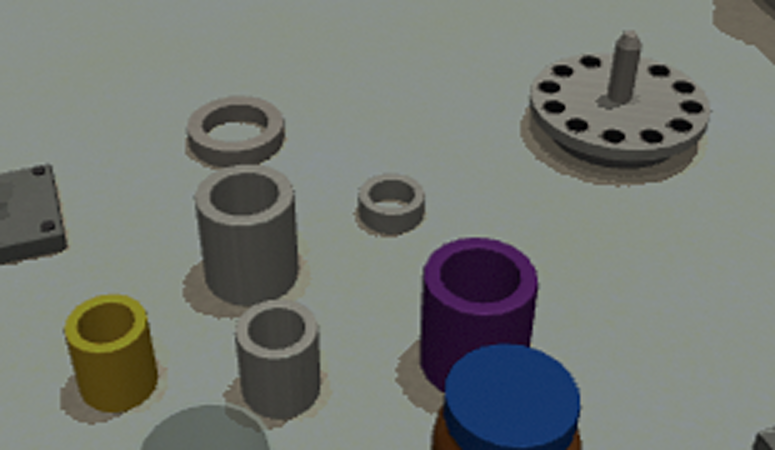

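View pics/top0c.png

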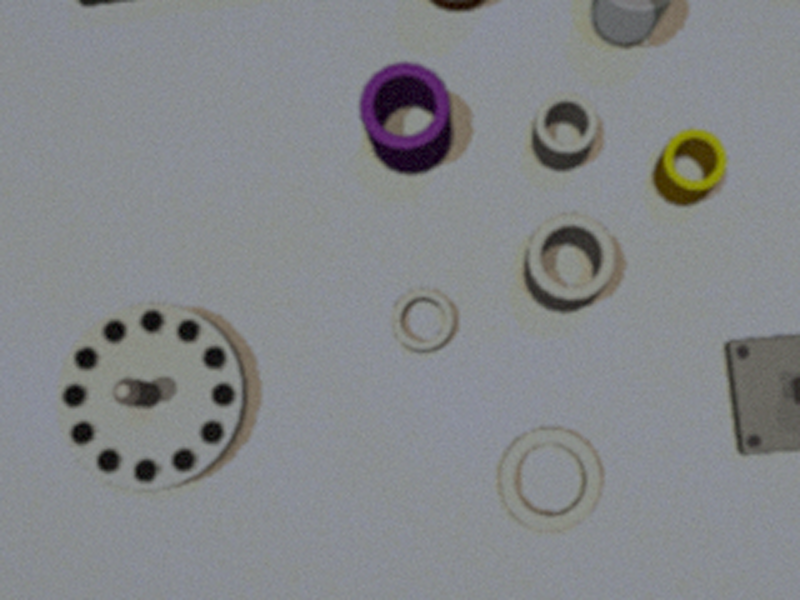

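View pics/scene0.png

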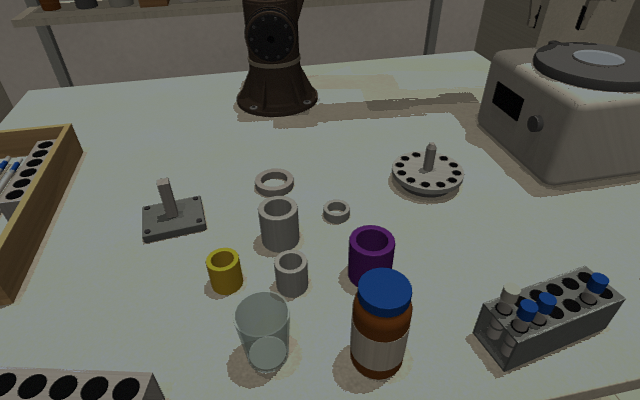

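View pics/top0.png

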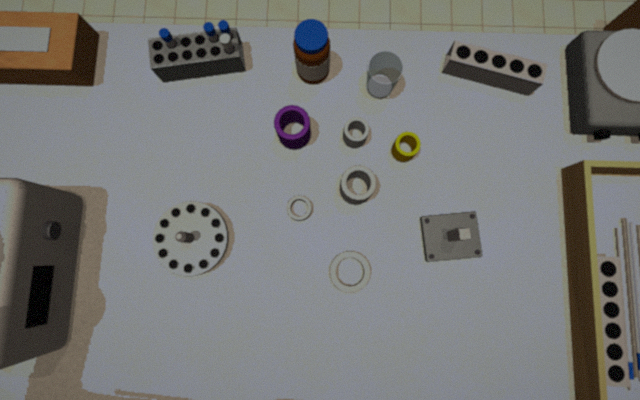

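Sleeve candidates in the top view: the large purple one at (293,127), the large grey one at (357,184), the small grey one at (356,132) and the yellow one at (406,146). The sleeve must be neither purple nor yellow and is the smaller of its colour, so it is the small grey one at (356,132), which is scene (291,273). I'll confirm that by size and position, and locate the carousel from its pockets.

```bash
cat > h.py <<'E'
import numpy as np, cv2
from scipy.spatial.transform import Rotation as Ro
from scipy.optimize import minimize, least_squares
def cam(p): return p["camera_matrix"],np.array(p["eye"]),Ro.from_euler("xyz",p["orientation"],degrees=True).as_matrix()
def proj(p,X):
    K,e,R=cam(p); c=(np.atleast_2d(X)-e)@R; u=c@K.T; return u[:,:2]/u[:,2:]
def back(p,uv,z):
    K,e,R=cam(p); uv=np.atleast_2d(uv); d=np.c_[uv,np.ones(len(uv))]@np.linalg.inv(K).T@R.T
    return e+d*((z-e[2])/d[:,2])[:,None]
a=np.linspace(0,2*np.pi,60)
def cyl(x,y,r,z0,z1): 
    c=np.c_[x+r*np.cos(a),y+r*np.sin(a)]
    return np.r_[np.c_[c,0*a+z0],np.c_[c,0*a+z1]]
def bb(p,x,y,r,z0,z1):
    q=proj(p,cyl(x,y,r,z0,z1)); return np.r_[q.min(0),q.max(0)]
def fitcyl(p,mask,x0,free=True,z0=0.):
    q=np.argwhere(mask)[:,::-1].astype(float)
    obs=np.r_[q.min(0),q.max(0)+1]-0.5
    S=4
    M=cv2.resize(mask.astype(np.uint8),None,fx=S,fy=S,interpolation=cv2.INTER_NEAREST)
    def cost(v):
        x,y,r,h=v if free else (*v,.025,.055)
        hu=cv2.convexHull(((proj(p,cyl(x,y,r,z0,z0+h))+.5)*S-.5).astype(np.float32))
        I=np.zeros_like(M); cv2.fillConvexPoly(I,np.round(hu).astype(np.int32),1)
        return 1-(I&M).sum()/(I|M).sum()
    v0=np.array([*x0,.025,.055][:4 if free else 2])
    n=len(v0); sim=np.r_[[v0],v0+np.eye(n)*.006]
    r=minimize(cost,v0,method="Nelder-Mead",options=dict(initial_simplex=sim,xatol=1e-5,fatol=1e-5))
    return r.x,r.fun
E
python3 - <<'E'
from h import *
from plant import ctrl, snapshot, silhouettes
for n in ["scene","top"]:
    p=snapshot(n)
    for d in silhouettes(p,"sleeve_center"):
        m=d["mask"]; q=np.argwhere(m).mean(0)[::-1]
        x0=back(p,q,.0275)[0,:2]
        print(n,q.round(1),"free",*[np.round(v,4) for v in fitcyl(p,m,x0)],"fixed",*[np.round(v,4) for v in fitcyl(p,m,x0,False)])
    for t in ["short_center","weight_center"]:
        for d in silhouettes(p,t): print(t,back(p,np.argwhere(d["mask"]).mean(0)[::-1],.01)[0].round(3))
    d=silhouettes(p,"spindle_seat")[0]
    g=cv2.cvtColor(p["image"],cv2.COLOR_RGB2GRAY)
    hull=np.zeros(g.shape,np.uint8); cv2.fillConvexPoly(hull,cv2.convexHull(np.argwhere(d["mask"])[:,::-1].astype(np.int32)),1)
    b=((g<45)&(hull>0)).astype(np.uint8)
    k,l,st,ce=cv2.connectedComponentsWithStats(b)
    w=np.array([ce[i] for i in range(1,k) if st[i,4]>12])
    X=back(p,w,.032); f=least_squares(lambda v:np.hypot(X[:,0]-v[0],X[:,1]-v[1])-v[2],[*X[:,:2].mean(0),.058],loss="soft_l1",f_scale=.001)
    print("carousel",n,len(w),f.x.round(4),(f.fun*1000).round(1))
    c=f.x
    print("proj spindle base/top",proj(p,[[c[0],c[1],.032],[c[0],c[1],.092]]).round(1))
    if n=="top":
        im=cv2.resize(p["image"][100:180,310:430,::-1],None,fx=6,fy=6,interpolation=cv2.INTER_CUBIC); cv2.imwrite("pics/crop1.png",im)
E
```

```text
scene [290.9 272.8] free [ 0.7009 -0.0673  0.0249  0.0517] 0.0292 fixed [ 0.7027 -0.0676] 0.0548
scene [278.5 223.1] free [ 0.591  -0.0715  0.0336  0.0707] 0.0267 fixed [ 0.5985 -0.0725] 0.4235
scene [369.2 250.1] free [0.6795 0.0673 0.0364 0.0493] 0.1644 fixed [0.6747 0.0619] 0.3709
scene [224.1 270.3] free [ 0.6735 -0.1684  0.0244  0.0522] 0.0352 fixed [ 0.6749 -0.168 ] 0.0681
short_center [0.55  0.041 0.01 ]
weight_center [ 0.43  -0.064  0.01 ]
carousel scene 12 [0.4822 0.25   0.0574] [-0.7  0.6  1.1 -0.1 -0.2 -0.4 -0.4 -0.2 -0.  -0.2 -0.2 32.2]
proj spindle base/top [[427.4 168.4]
 [432.  142.7]]
top [355.4 132.4] free [ 0.7065 -0.0661  0.0244  0.0535] 0.1549 fixed [ 0.7057 -0.0659] 0.1721
top [292.8 126.6] free [0.7124 0.0591 0.036  0.0629] 0.1298 fixed [0.7177 0.0704] 0.572
top [357.  184.6] free [ 0.5989 -0.0703  0.0338  0.0572] 0.264 fixed [ 0.6057 -0.0634] 0.6281
top [405.7 146.8] free [ 0.6791 -0.1661  0.0241  0.0556] 0.1484 fixed [ 0.6793 -0.1664] 0.1645
short_center [0.556 0.041 0.01 ]
weight_center [ 0.43  -0.062  0.01 ]
carousel top 13 [0.4884 0.2498 0.057 ] [  0.1   0.2  -0.   -0.3   0.3   0.4 -56.6   0.3  -0.1  -0.2   0.3  -0.1
   0.1]
proj spindle base/top [[189.1 237.6]
 [178.1 235.7]]
```

View pics/crop1.png

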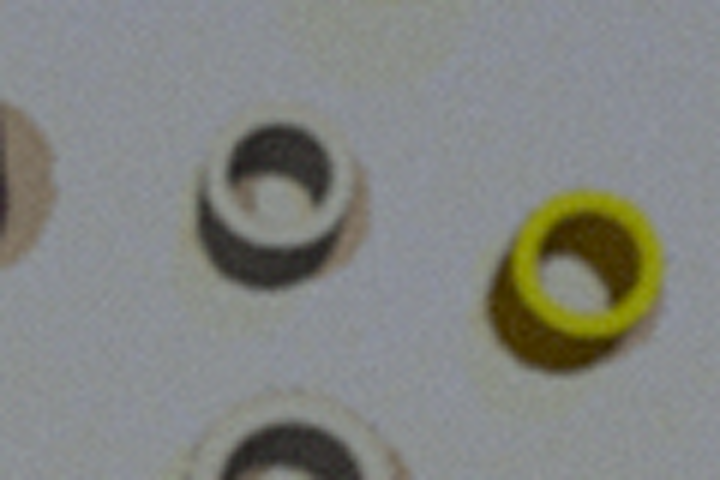

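The crop shows the small grey tube at about (356,132), next to the yellow look-alike at (406,146). The fit gives r≈25 mm and h≈53 mm at x,y ≈ (0.704,−0.067), while the other grey one has r≈34 mm, so this is the sleeve. The carousel is at about (0.486,0.250). Next I'll check that the tall bottle and glass are clear of the gripper body.

```bash
python3 - <<'E'
from h import *
from plant import ctrl, snapshot
p=snapshot("scene"); t=snapshot("top")
print("glass base",back(p,[[267,355]],0), "bottle base front",back(p,[[378,372]],0),"top-view bottle lid z.12",back(t,[[312,35]],.12),"glass rim z.08",back(t,[[386,66]],.08))
print("centrifuge edge z.15", back(t,[[80,200]],.15))
# check sleeve prediction overlay
for q in ((.704,-.067),(.486,.25)): print(q,[proj(c,[[*q,.055]])[0].round(1).tolist() for c in (p,t)])
E
python3 -m pendant '[[[0,0,0,0,-6.1,0,0.8],[0,0,0,0,-6.1,0,0.8],[0,0,0,0,-6.1,0,0.8],[0,0,0,0,-6.1,0,0.8],[0,0,0,0,0,0,0.8]]]'
```

```text
glass base [[ 0.81706762 -0.1193637   0.        ]] bottle base front [[0.87166896 0.01925282 0.        ]] top-view bottle lid z.12 [[0.86160274 0.0230297  0.12      ]] glass rim z.08 [[ 0.82454978 -0.11940148  0.08      ]]
centrifuge edge z.15 [[0.54013302 0.39616788 0.15      ]]
(0.704, -0.067) [[290.4, 261.1], [356.8, 129.7]]
(0.486, 0.25) [[429.9, 159.8], [184.9, 238.2]]
clock: 1.52
tool_pos: [0.2788, 0.6147, 0.2266]
orientation: [-90.0, 0.0, -179.7]
force: [0.6, 0.1, -0.9]
opening: 0.0708
```

```bash
python3 -m pendant '[[[-1.77,0,2.84,0,0,0,0.8],[-1.77,0,2.84,0,0,0,0.8],[-1.77,0,2.84,0,0,0,0.8],[-1.77,0,2.84,0,0,0,0.8],[-1.77,0,2.84,0,0,0,0.8],[-1.77,0,2.84,0,0,0,0.8],[-1.77,0,2.84,0,0,0,0.8],[-1.77,0,2.84,0,0,0,0.8],[-1.77,0,2.84,0,0,0,0.8],[-1.77,0,2.84,0,0,0,0.8],[-1.77,0,2.84,0,0,0,0.8],[-1.77,0,2.84,0,0,0,0.8]]]'
python3 -m pendant '[[[-1.77,0,2.84,0,0,0,0.8],[-1.77,0,2.84,0,0,0,0.8],[-1.77,0,2.84,0,0,0,0.8],[-1.77,0,2.84,0,0,0,0.8],[-1.77,0,2.84,0,0,0,0.8],[-1.77,0,2.84,0,0,0,0.8],[-1.77,0,2.84,0,0,0,0.8],[-1.77,0,2.84,0,0,0,0.8],[-1.77,0,2.84,0,0,0,0.8],[-1.77,0,2.84,0,0,0,0.8],[-1.77,0,2.84,0,0,0,0.8],[-1.77,0,2.84,0,0,0,0.8]]]'
python3 -m pendant '[[[0,0,0,0,0,0,0.8],[0,0,0,0,0,0,0.8]]]'
```

```text
clock: 2.52
tool_pos: [0.4919, 0.2725, 0.2269]
orientation: [-90.0, 0.0, 179.8]
force: [0.2, 0.7, -0.9]
opening: 0.0701
clock: 3.52
tool_pos: [0.7043, -0.0685, 0.2266]
orientation: [-90.0, 0.0, 179.8]
force: [1.6, 1.2, -0.8]
opening: 0.0703
clock: 3.68
tool_pos: [0.704, -0.0688, 0.2255]
orientation: [-90.0, -0.1, 179.6]
force: [-1.0, 0.8, 0.7]
opening: 0.0701
```

```bash
python3 -m pendant '[[[0,2.6,-0.15,0,0,0,0.8],[0,2.6,0,0,0,0,0.8],[0,2.6,0,0,0,0,0.8],[0,2.6,0,0,0,0,0.8],[0,2.6,0,0,0,0,0.8],[0,2.5,0,0,0,0,0.8],[0,0,0,0,0,0,0.8],[0,0,0,0,0,0,0.8]]]'
python3 - <<'E'
from h import *
from plant import snapshot
a=snapshot("scene")["image"][200:320,210:410,::-1]; b=snapshot("top")["image"][60:200,270:450,::-1]
cv2.imwrite("pics/pre.png",np.hstack([cv2.resize(a,(400,240)),cv2.resize(b,(309,240))]))
E
```

```text
clock: 4.35
tool_pos: [0.7027, -0.0647, 0.0709]
orientation: [-90.0, -0.2, 180.0]
force: [0.1, 0.2, 1.1]
opening: 0.0701
```

View pics/pre.png

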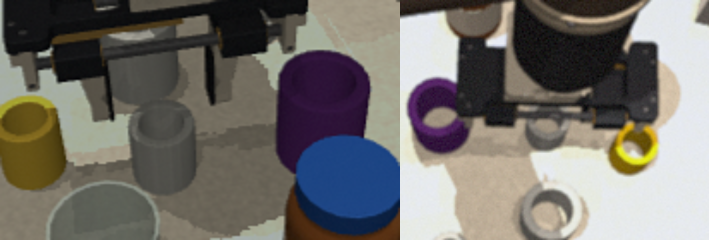

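Both views show the fingers straddling the sleeve along y (tips at scene pixels (264,259) and (316,251)). I'll check the projection numerically before descending.

```bash
python3 - <<'E'
from h import *
from plant import snapshot
p=snapshot("scene")
x,y,z=.7027,-.0647,.0709
print(proj(p,[[x,y-.035,z],[x,y+.035,z],[x,y,z],[.704,-.067,.055]]).round(1))
a=p["image"][220:300,240:340,::-1]
cv2.imwrite("pics/pre2.png",cv2.resize(a,(700,560),interpolation=cv2.INTER_CUBIC))
E
```

```text
[[267.6 256.4]
 [314.5 249.1]
 [291.2 252.7]
 [290.4 261.1]]
```

View pics/pre2.png

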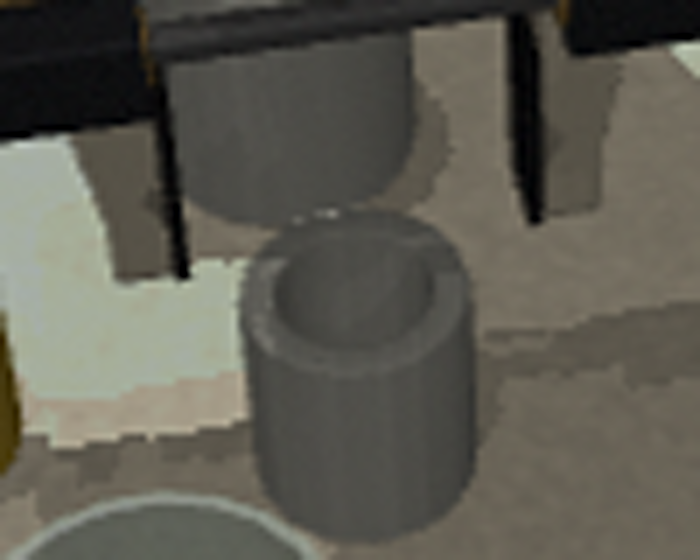

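```bash
python3 -m pendant '[[[0,1.7,0.05,0,0,0,0.8],[0,1.7,0,0,0,0,0.8],[0,1.6,0,0,0,0,0.8],[0,0,0,0,0,0,0.8],[0,0,0,0,0,0,0]]]'
python3 -m pendant '[[[0,0,0,0,0,0,0],[0,0,0,0,0,0,0],[0,0,0,0,0,0,0],[0,0,0,0,0,0,0],[0,0,0,0,0,0,0],[0,0,0,0,0,0,0]]]'
```

```text
clock: 4.92
tool_pos: [0.7041, -0.0658, 0.0226]
orientation: [-90.0, 0.0, -180.0]
force: [0.8, 0.6, -0.4]
opening: 0.0674
clock: 5.42
tool_pos: [0.7047, -0.0658, 0.0233]
orientation: [-90.0, 0.1, -180.0]
force: [-1.7, 0.5, 7.3]
opening: 0.0497
```

```bash
python3 -m pendant '[[[0,-1.0,0,0,0,0,0],[0,-2.0,0,0,0,0,0],[0,-2.5,0,0,0,0,0],[0,-2.5,0,0,0,0,0],[0,-2.5,0,0,0,0,0],[0,-2.0,0,0,0,0,0],[0,-1.0,0,0,0,0,0],[0,0,0,0,0,0,0],[0,0,0,0,0,0,0]]]'
python3 - <<'E'
from plant import snapshot,ctrl
import cv2
o=ctrl.get_obs(); print(o["tool_pos"],o["force"],o["opening"])
a=snapshot("scene")["image"][100:320,190:470,::-1]
cv2.imwrite("pics/lift.png",cv2.resize(a,(700,550)))
E
```

```text
clock: 6.17
tool_pos: [0.7034, -0.0657, 0.1564]
orientation: [-90.0, 0.0, 180.0]
force: [-0.1, 0.1, -2.4]
opening: 0.0498
[ 0.70335522 -0.06574367  0.15640668] [-0.12120042  0.11200896 -2.4316388 ] 0.04976045236372056
```

View pics/lift.png

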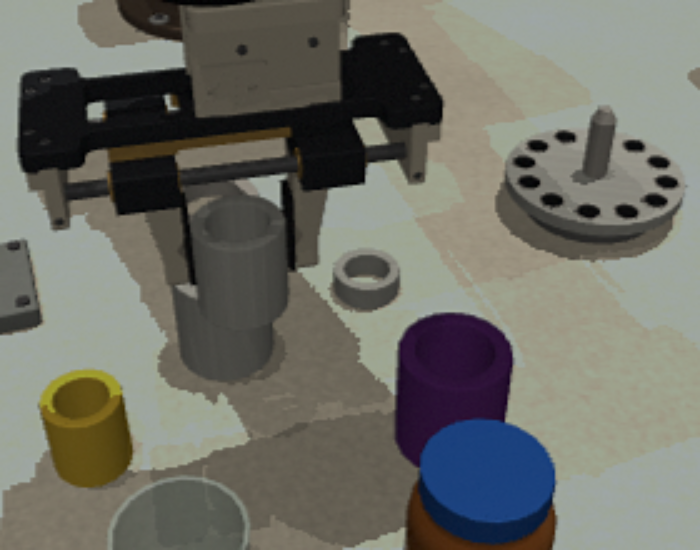

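The sleeve hangs upright in the fingers (rim at about scene (286,186)), and the force shows its weight. Now I'll carry it over the carousel.

```bash
python3 -m pendant '[[[0.8,0,-1.2,0,0,0,0],[1.6,0,-2.3,0,0,0,0],[2.0,0,-2.9,0,0,0,0],[2.2,0,-3.2,0,0,0,0],[2.2,0,-3.2,0,0,0,0],[2.2,0,-3.2,0,0,0,0],[2.2,0,-3.2,0,0,0,0],[2.2,0,-3.2,0,0,0,0],[2.2,0,-3.1,0,0,0,0],[2.0,0,-2.9,0,0,0,0],[1.4,0,-2.0,0,0,0,0],[0.8,0,-1.2,0,0,0,0]]]'
python3 -m pendant '[[[0,0,0,0,0,0,0],[0,0,0,0,0,0,0],[0,0,0,0,0,0,0]]]'
python3 - <<'E'
from h import *
from plant import snapshot,ctrl
o=ctrl.get_obs(); T=o["tool_pos"]; print(T,o["force"],o["opening"])
p=snapshot("scene"); t=snapshot("top")
print(proj(p,[[T[0],T[1],T[2]+.032],[T[0],T[1],T[2]-.023]]).round(1),proj(t,[[T[0],T[1],T[2]+.032],[T[0],T[1],T[2]-.023]]).round(1))
cv2.imwrite("pics/over.png",cv2.resize(p["image"][70:210,340:520,::-1],(720,560),interpolation=cv2.INTER_CUBIC))
cv2.imwrite("pics/overt.png",cv2.resize(t["image"][160:300,110:290,::-1],(720,560),interpolation=cv2.INTER_CUBIC))
E
```

```text
clock: 7.22
tool_pos: [0.4829, 0.2517, 0.1552]
orientation: [-89.9, -0.1, -179.9]
force: [0.2, -0.3, -1.5]
opening: 0.0497
clock: 7.47
tool_pos: [0.4851, 0.2496, 0.1556]
orientation: [-89.9, -0.1, -180.0]
force: [0.5, 0.6, -1.5]
opening: 0.0496
[0.48513401 0.24962419 0.15563512] [ 0.46606356  0.64374254 -1.47323928] 0.049589353348858924
[[440.7  97.2]
 [435.8 124.7]] [[156.4 234.2]
 [169.6 236.3]]
```

View pics/over.png

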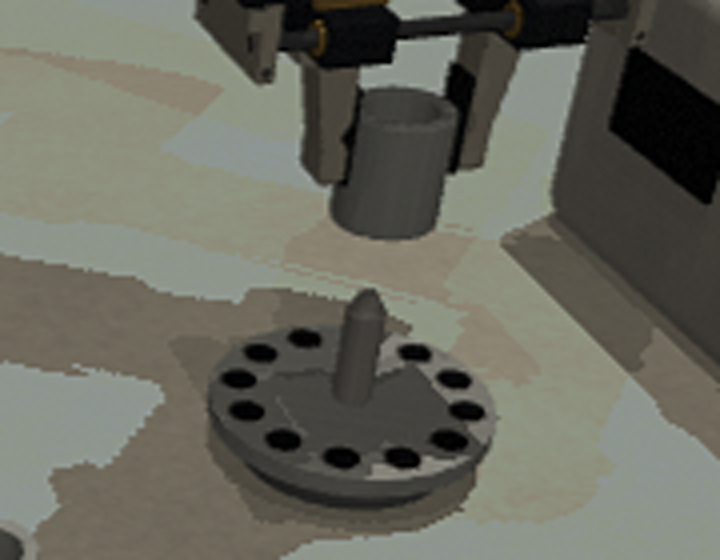

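View pics/overt.png

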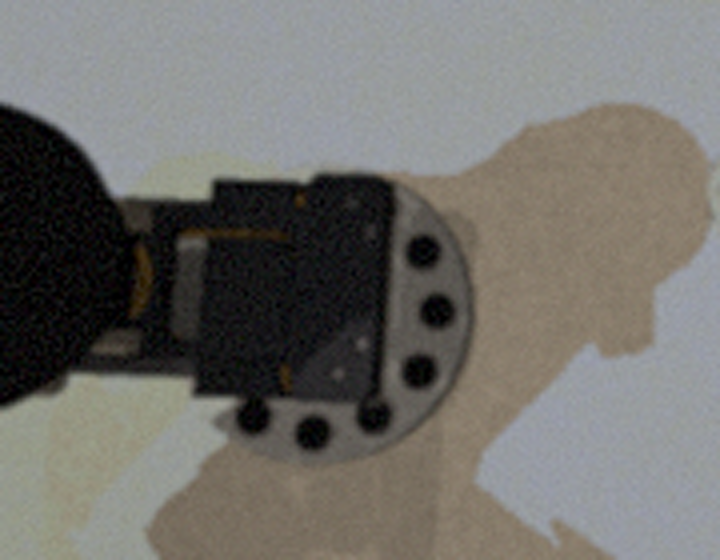

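The sleeve rim is at scene (441,97), against a prediction of (440.7,97.2). The spindle tip is at (432.5,144), directly beneath along the vertical, so the two are aligned. Now lowering in stages while watching the force.

```bash
python3 -m pendant '[[[0,1.5,0,0,0,0,0],[0,1.5,0,0,0,0,0],[0,1.5,0,0,0,0,0],[0,1.0,0,0,0,0,0],[0,0.5,0,0,0,0,0],[0,0,0,0,0,0,0],[0,0,0,0,0,0,0]]]'
python3 - <<'E'
from h import *
from plant import snapshot,ctrl
o=ctrl.get_obs(); T=o["tool_pos"]; print(T,o["force"],o["moment"])
p=snapshot("scene")
cv2.imwrite("pics/ins1.png",cv2.resize(p["image"][90:210,360:500,::-1],(700,600),interpolation=cv2.INTER_CUBIC))
E
```

```text
clock: 8.15
tool_pos: [0.486, 0.2499, 0.0967]
orientation: [-90.0, 0.0, 180.0]
force: [0.9, 0.9, -0.6]
opening: 0.05
[0.48600189 0.24991653 0.09671471] [ 0.91396747  0.85168823 -0.63450073] [ 0.00988198 -0.05539604  0.00503057]
```

View pics/ins1.png

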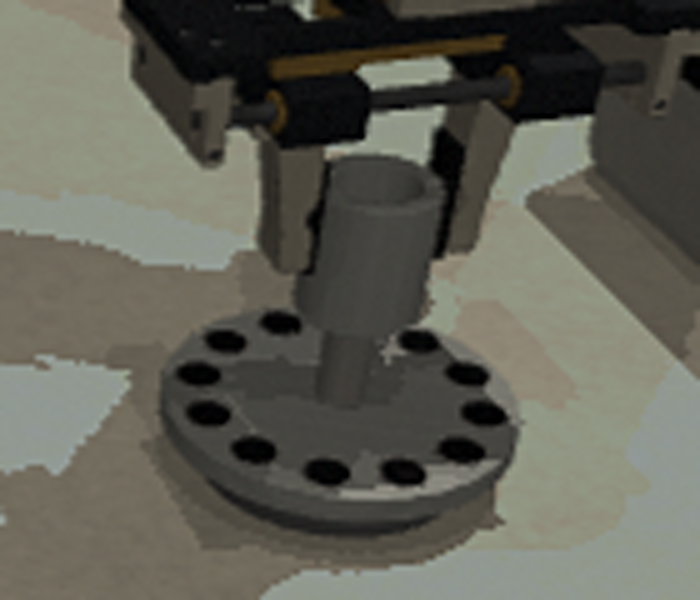

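The spindle has entered the bore, with the sleeve's lower edge at crop (365,325), and there is no contact force. Continuing down.

```bash
python3 -m pendant '[[[0,0.8,0,0,0,0,0],[0,0.9,0,0,0,0,0],[0,0.9,0,0,0,0,0],[0,0.6,0,0,0,0,0],[0,0.3,0,0,0,0,0],[0,0,0,0,0,0,0],[0,0,0,0,0,0,0]]]'
python3 -m pendant '[[[0,0.2,0,0,0,0,0],[0,0,0,0,0,0,0],[0,0,0,0,0,0,0]]]'
```

```text
clock: 8.78
tool_pos: [0.4856, 0.2501, 0.0613]
orientation: [-90.0, -0.0, -180.0]
force: [0.3, 0.5, -1.4]
opening: 0.0495
clock: 9.03
tool_pos: [0.4857, 0.2502, 0.0597]
orientation: [-90.0, 0.0, -180.0]
force: [-0.7, 0.5, -1.7]
opening: 0.0499
```

```bash
python3 -m pendant '[[[0,0.2,0,0,0,0,0],[0,0,0,0,0,0,0],[0,0,0,0,0,0,0]]]'
python3 -m pendant '[[[0,0.1,0,0,0,0,0],[0,0,0,0,0,0,0],[0,0,0,0,0,0,0]]]'
python3 -m pendant '[[[0,0.1,0,0,0,0,0],[0,0,0,0,0,0,0],[0,0,0,0,0,0,0]]]'
```

```text
clock: 9.28
tool_pos: [0.4856, 0.2501, 0.0575]
orientation: [-90.0, -0.0, -180.0]
force: [1.8, -0.1, -0.5]
opening: 0.0494
clock: 9.53
tool_pos: [0.4856, 0.2501, 0.0565]
orientation: [-90.0, -0.0, -180.0]
force: [0.2, 0.4, -2.1]
opening: 0.0497
clock: 9.78
tool_pos: [0.4856, 0.2501, 0.0555]
orientation: [-90.0, -0.0, -180.0]
force: [-0.5, -0.1, -0.9]
opening: 0.0496
```

```bash
python3 -m pendant '[[[0,0.1,0,0,0,0,0],[0,0,0,0,0,0,0],[0,0,0,0,0,0,0]]]'
python3 -m pendant '[[[0,0.1,0,0,0,0,0],[0,0,0,0,0,0,0],[0,0,0,0,0,0,0]]]'
```

```text
clock: 10.03
tool_pos: [0.4857, 0.2502, 0.0553]
orientation: [-90.0, 0.0, -180.0]
force: [-2.6, -1.2, 6.7]
opening: 0.0497
clock: 10.28
tool_pos: [0.4857, 0.2501, 0.0552]
orientation: [-90.0, 0.0, -180.0]
force: [-7.2, -1.9, 16.0]
opening: 0.0496
```

```bash
python3 -m pendant '[[[0,-0.1,0,0,0,0,0],[0,0,0,0,0,0,0]]]'
python3 - <<'E'
from h import *
from plant import snapshot
p=snapshot("scene")
cv2.imwrite("pics/seat.png",cv2.resize(p["image"][100:210,360:500,::-1],(700,550),interpolation=cv2.INTER_CUBIC))
E
```

```text
clock: 10.45
tool_pos: [0.4858, 0.2503, 0.0553]
orientation: [-90.0, 0.0, -180.0]
force: [-3.9, 0.6, 8.2]
opening: 0.0499
```

View pics/seat.png

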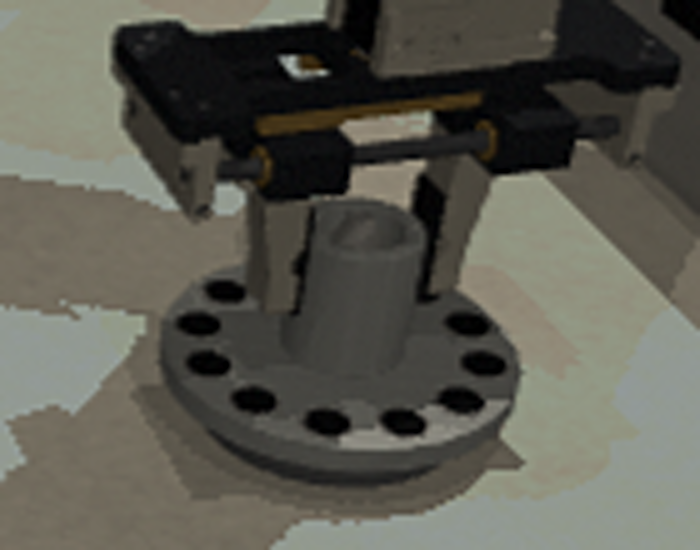

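The sleeve stands on the disc with its lower edge at crop (350,370), and the contact height matches the expected 0.0553. Releasing, then retreating straight up.

```bash
python3 -m pendant '[[[0,0,0,0,0,0,0.3],[0,0,0,0,0,0,0.7],[0,0,0,0,0,0,0.8],[0,0,0,0,0,0,0.8],[0,0,0,0,0,0,0.8],[0,0,0,0,0,0,0.8]]]'
python3 -m pendant '[[[0,-0.5,0,0,0,0,0.8],[0,-1.5,0,0,0,0,0.8],[0,-2.5,0,0,0,0,0.8],[0,-2.5,0,0,0,0,0.8],[0,-2.5,0,0,0,0,0.8],[0,-2.5,0,0,0,0,0.8],[0,-2,0,0,0,0,0.8],[0,-1,0,0,0,0,0.8],[0,0,0,0,0,0,0.8]]]'
python3 -m pendant '[[[0,0,2.5,0,0,0,0.8],[0,0,3.5,0,0,0,0.8],[0,0,3.5,0,0,0,0.8],[0,0,3.5,0,0,0,0.8],[0,0,3.5,0,0,0,0.8],[0,0,3.5,0,0,0,0.8],[0,0,2.5,0,0,0,0.8],[0,0,1.5,0,0,0,0.8],[0,0,0,0,0,0,0.8],[0,0,0,0,0,0,0.8]]]'
python3 - <<'E'
from h import *
from plant import snapshot,silhouettes
p=snapshot("scene");t=snapshot("top")
a=cv2.resize(p["image"][110:210,370:490,::-1],(400,333),interpolation=cv2.INTER_CUBIC)
b=cv2.resize(t["image"][190:290,130:250,::-1],(400,333),interpolation=cv2.INTER_CUBIC)
cv2.imwrite("pics/end.png",np.hstack([a,b]))
cv2.imwrite("pics/endfull.png",p["image"][:,:,::-1])
for q,z in((p,"s"),(t,"t")):
    for d in silhouettes(q,"sleeve_center"):
        m=d["mask"]; print(z,d["confidence"],d["bbox"])
print([np.r_[bb(c,.4855,.25,.025,.032,.087)].round(1) for c in (p,t)])
E
```

```text
clock: 11.0
tool_pos: [0.4856, 0.2501, 0.0543]
orientation: [-90.0, -0.0, -180.0]
force: [0.9, -0.5, -0.1]
opening: 0.0695
clock: 11.75
tool_pos: [0.4867, 0.2509, 0.2073]
orientation: [-90.2, 0.2, -180.0]
force: [1.0, 0.4, 0.4]
opening: 0.0701
clock: 12.58
tool_pos: [0.4851, 0.0093, 0.2035]
orientation: [-90.0, -0.1, 179.9]
force: [-0.5, 0.5, 0.4]
opening: 0.0702
s 0.82 [205.6, 250.0, 36.4, 43.8]
s 0.6 [254.7, 194.1, 44.4, 55.8]
s 0.58 [345.6, 225.8, 49.3, 61.6]
t 0.97 [389.5, 133.0, 32.4, 28.3]
[array([415.6, 139.4, 445.4, 176.1]), array([164.9, 223.5, 202. , 252.2])]
```

View pics/end.png

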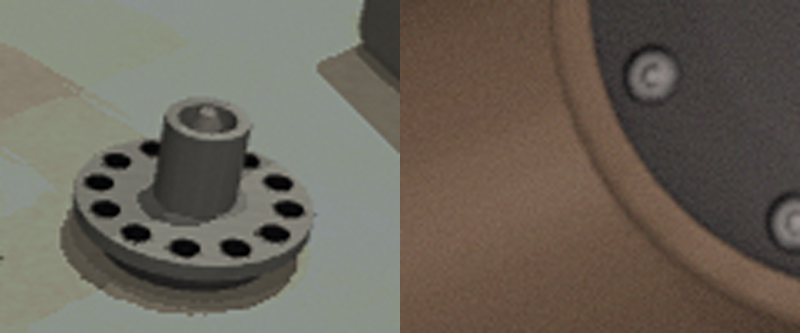

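View pics/endfull.png

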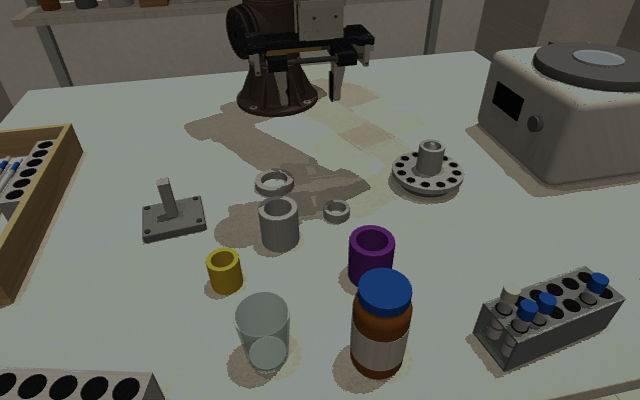

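The sleeve stands upright around the spindle. It spans roughly scene columns 416–445 and rows 139–176, matching the prediction for a seated sleeve (415.6–445.4, 139.4–176.1). The short ring (336,211) and wide ring (274,182) are where they were, and the robot touches nothing.

```bash
python3 -c "
from plant import ctrl
print(ctrl.close_job())"
```

```text
the job is handed in; nothing more can be done
None
```

The tall spacer sleeve now stands upright around the carousel's spindle, fully down on the disc, and I have handed the job in at about 12.7 s on the robot's clock. I picked the smaller of the two grey tubes, not the purple or yellow look-alikes. I held it until contact showed at the expected height (TCP 0.0553 m, 16 N at most in the readings), then let go and moved the arm clear.

**Checks that agreed:** In the last scene picture, the sleeve's outline, read by eye, is within about 1 px of the prediction for a seated sleeve, with the spindle tip showing inside its bore. The short ring and the wide flat ring look unmoved, and the force after release was about zero.

**Checks that failed or disagreed:**
- **Top camera:** the arm blocked its view of the carousel at the end, so seating was confirmed only from the scene camera and the contact height.
- **Trained network:** it did not report the seated sleeve in either last picture. It found only look-alikes.
- **Camera positions:** the two cameras differed by 3 to 6 mm in x. I used the average, and the sleeve went down with no side contact until it reached the disc.

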